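Spring open the photometer's cuvette lid

ROBOT

A 7-joint arm with a two-finger parallel gripper is mounted at the origin on a cart in front of the work surface, level with it; the furniture and walls round the work are solid. World frame = base frame: x ahead of the robot, y to its left, z up, the work surface at z = 0. Lengths are in mm, angles in degrees, forces in N, time in s.
With the tool pointing down it reaches from about 400 to 925 mm from the base axis. Payload 5.6 kg.
Tool frame: the origin (TCP) lies midway between the tips of the shut fingers; the grasp point (between the pads) lies 19 mm behind it; z points along the fingers, y is the line along which they close (so a half turn about z gives the same grasp; the last joint's range is limited). The gripper opens to 85 mm and grips with 20 to 120 N. Pads are 22 mm wide; open, the fingers measure 114 mm over their backs; the gripper's body (76 mm by 85 mm) begins 54 mm behind the grasp point. The pads swing forward as they close: fully open they stand 13 mm farther back than shut.
Start: joints at [-77.865, 26.786, -0.665, 91.828, 0.344, 61.387, -3.226], TCP at [163.875, 629.01, 231.29] pointing down, gripper open.
Joint ranges: [-144.91, 144.91], [-17.63, 115.5], [-89.93, 88.59], [15.96, 139.68], [-74.01, 254.01], [8.47, 105.57], [-167.45, 167.45]. Speed limits (degrees/s): [147.25, 147.25, 180, 180, 180, 180, 180].

INTERFACE

Orientations are given as a 3x3 rotation matrix whose columns are the frame's x, y, z axes.
In Python, from station import manip gives the robot as it stands.
- The arm moves only by the tool step_arm, never from a script. Its argument "deltas" is a list of rows, each an object with "dp": the shift along the tool's x, y, z in mm, a list of three; "rot": the turn, a rotation vector about the tool's x, y, z in rad, a list of three; "hand": the opening in per cent of the stroke, from 0 (shut) to 100 (fully open). A call has 1 to 12 rows; each row shifts and turns the commanded pose from where the row before left it, along the tool's axes as they then stand; what a row does not reach is not made up. A row lasts 1/12 s, in which the tool goes at most 41.7 mm and 7.16 degrees, less where a joint would pass 70% of its speed; a pose out of reach is approached as far as the arm can. A call is refused whole if a number of a shift passes 41.7 or a number of a turn 0.125, either way. A call with a gripper value outside its range is refused whole. The fingers move at their own pace and stop on an object; "grip_force" is the grip in N (left out, the last holds). Time passes only in rows, so rows that do not move let the fingers close. It gives the time, the measured TCP pose, the force, the opening and the grip force at its end, in the units of the state.
- manip.state(): the state, without advancing time (a new reading comes with each control period).
- manip.get_image(name): name is "scene" or "top" or "wrist"; returns the picture (420x560x3 uint8, red, green, blue); there is no depth.
- manip.get_calibration(name): a dict with "camera_matrix" (3x3 intrinsics, pixels), "origin" and "rotation" of the camera in the world; the wrist camera has in their place "T_tool_cam" (4x4, takes a point from camera to tool coordinates, whose origin is the TCP and whose axes are the flange's). Camera axes: x right, y up, looking along -z (the intrinsics and any distortion apply to the point x, -y, -z); pixel columns grow to the right and rows downward; lengths in mm; the calibration is good to about 2 mm. A picture is of the moment at which its call begins: read the wrist's pose just before it. get_calibration takes no time and is no camera call.
- manip.close_job(): hands the job in; it is judged then, once.
The state is a dict: "time_s": time; "joint_pos": joint angles; "joint_vel": joint speeds; "tau": joint torques, N m; "tool_pos": TCP position; "eef_rot": TCP orientation; "contact_force": force on the tool from outside, world axes, zero at the start; "moment": the same for the moment, N m; "width": finger opening in mm; "grasp_force": force on a finger pad.
Only numpy, scipy, OpenCV 4.12 (cv2) and the standard library are available. Lean on these libraries where they do the work, as an engineer would, in place of code of your own. Each camera call takes 0.05 s, during which the arm holds its last target. There are 200 camera calls.

TASK

Open the sample lid of the bench photometer so that a cuvette can be put in: press its release tab down with the fingertips until the spring-loaded lid pops up part way, then push the lid back with the fingers until it is fully open, and leave it standing open. Only touch, press and push gently: do not grip or pick up anything, do not shove or lift the photometer, leave the things standing round it where they are, and finish clear of everything.

Things in the scene. Friction and masses are not known exactly. Their poses are not given: they have to be found in the camera images.
- photometer: white bench photometer, 230 x 150 mm (its x by y), 3 to 4 kg, loose on rubber feet. Origin: centre of its underside. x points from its low front (keys, display; robot side) to its rear, z up. Top 52 mm high from x -128 to -30 mm, 70 mm high from there to x +110. Over the well on the rear part lies the grey lid, in front of it the grey release tab stands out over the front part
- tab_top (a point): middle of the top of the tab's ribbed pad (40 x 44 mm in photometer x by y, 5 mm thick, ending 7 mm ahead of the shut lid's front edge); at rest at photometer x -54 mm, 75 mm above the bench. The pad is a lever pivoted at x -22 mm, 58 mm high: press straight down, 3 to 6 N here; it frees the lid about 6 mm down, stops about 11 mm down and springs back when let go
- release_tab (a joint): angle of the release tab, rad: 0 at rest, 0.34 fully down; its hook frees the lid at about 0.18
- lid (a joint): lid angle, rad: about 0 shut, about 1.1 where its spring leaves it (it rises for about half a second), 1.85 fully open at its stop, leaning back past upright. From there on its hinge is stiff: it needs 1 to 4 N at the front edge and stays where it is left
- lid_front (a point): middle of the lid's free front edge; swings with the lid, which is 95 x 90 mm (photometer x by y), 10 mm thick, shut 71 to 81 mm above the bench with this edge at photometer x -25 mm. Sprung up, the edge is about 160 mm above the bench; a finger pointing down before it, tip 50 to 70 mm above the hinge line, pushes the lid over when moved to the rear (+x)
- hinge_mid (a point): middle of the lid's hinge line, which runs along the photometer's y; fixed at its x +70 mm, 75 mm above its underside
- timer: white lab timer lying flat, 66 x 66 x 18 mm, bystander; origin at the centre of its underside
- staining_jar: white staining jar with a screw cap, 57 mm across, 99 mm tall, bystander; origin at the centre of its underside
- petri_stack: petri dish with tan filling, 90 mm across, 32 mm tall, bystander; origin at the centre of its underside
- cover_slips: little box of cover glasses, 31 x 32 x 18 mm, bystander; origin at the centre of its underside

How it is judged (in metres and radians):
On the way, in this order (a step that is already met when the one before it is completed fails the run):
1. the release tab is pressed down (value of joint release_tab above 0.15 rad).
2. the lid has sprung up part way (value of joint lid between 0.7 and 1.3 rad), for 0.1 s.
3. the fingers push the lid open (contact force between lid and the fingers above 0.2 N and value of joint lid above 1.4 rad), for 0.05 s.
At the end, for the whole second after the job is handed in: The lid stands still, open at least 1.62 rad (within 13 degrees of its stop), the tab is let go, the photometer stands flat within 40 mm of where it was, and the bystanders are within 30 mm of where they were (value of joint lid above 1.62 rad and velocity of joint lid between -0.05 and 0.05 rad/s and value of joint release_tab below 0.1 rad and linear speed of photometer below 0.02 m/s and angle between photometer's own z axis and vertical below 0.03 rad and distance of each of timer, staining_jar, petri_stack, cover_slips from where it was at the start of the episode below 0.03 m and distance of photometer from where it was at the start of the episode below 0.04 m); the robot touches nothing.
It fails at once if the photometer is shoved more than 40 mm, or lifted or tipped (distance of photometer from where it was at the start of the episode above 0.04 m or height (world z) of photometer above 0.012 m or angle between photometer's own z axis and vertical above 0.12 rad).
It fails at once if the lid or the tab is gripped or pushed hard (lid over 35 N, tab over 60 N) (contact force between lid and the fingers above 35 N or contact force between release_tab and the fingers above 60 N).
It fails at once if a bystander (timer, jar, dish, cover glass box) is moved over 30 mm, lifted or knocked over (distance of any of timer, staining_jar, petri_stack, cover_slips from where it was at the start of the episode above 0.03 m or height (world z) of any of timer, staining_jar, petri_stack, cover_slips above 0.015 m or angle between any of timer, staining_jar, petri_stack, cover_slips's own z axis and vertical above 0.4 rad).
It also fails if it takes over 42 s, if anything falls off the work surface, if the arm or the gripper's body presses on something with over 40 N, if the wrist force passes 120 N, or if a joint passes its speed limit or range.

## Working session

There is one attempt and no reset: what is moved stays moved. The work goes in short steps, Python scripts to look and compute and a tool call to move; the robot and the scene stay as the last step left them, time stands still between calls to the robot, and variables do not carry over. Pictures are saved under pics/ and viewed, at most 10 in all, crops included, and the job is handed in when it is done.

Besides the shell and the picture viewer there is one more tool, called in YAML: its name, and indented under it one key for each argument. step_arm: Moves the arm, as the interface text tells. Its arguments: {"type":"object","properties":{"deltas":{"type":"array"},"grip_force":{"type":"number"}},"required":["deltas"]}

```bash
mkdir -p pics
cat > h.py <<'E'
import numpy as np, cv2
from station import manip
def grab(n,f):
    im=manip.get_image(n); cv2.imwrite('pics/'+f,im[:,:,::-1]); return im
def cal(n):
    c=manip.get_calibration(n); s=manip.state()
    K=np.array(c['camera_matrix'])
    if 'origin' in c: return K,np.array(c['origin']),np.array(c['rotation'])
    T=np.array(c['T_tool_cam']);R=np.array(s['eef_rot'])
    return K,R@T[:3,3]+np.array(s['tool_pos']),R@T[:3,:3]
def ray(c,u,v,z):
    K,o,R=c
    d=np.linalg.solve(K,[u,v,1.]);d=R@(d*[1,-1,-1]); return o+d*(z-o[2])/d[2]
E
python3 - <<'E'
from h import *
for n in('top','scene'):
    grab(n,n+'0.png'); print(manip.get_calibration(n))
print(manip.state())
E
```

```text
{'camera_matrix': array([[501.73279202,   0.        , 283.25027044],
       [  0.        , 501.73279202, 200.73159292],
       [  0.        ,   0.        ,   1.        ]]), 'origin': array([ 309.44125542,    7.318548  , 1158.30913325]), 'rotation': array([[-0.0186898 ,  0.98317297, -0.18171849],
       [-0.99977987, -0.02011083, -0.00598037],
       [-0.00953425,  0.18156671,  0.98333241]])}
{'camera_matrix': array([[501.79704668,   0.        , 271.81504698],
       [  0.        , 501.79704668, 202.46101844],
       [  0.        ,   0.        ,   1.        ]]), 'origin': array([-359.79703904, -726.06563436,  755.43840874]), 'rotation': array([[ 0.64480069,  0.39931661, -0.65175019],
       [-0.76422895,  0.32158501, -0.55905026],
       [-0.01364496,  0.85856236,  0.51252755]])}
{'time_s': 0.1, 'joint_pos': array([-77.86613248,  26.83186282,  -0.66636768,  91.87659991,
         0.34257147,  61.38759632,  -3.22595295]), 'joint_vel': array([ 0.00027737, -0.14318044,  0.04960073, -0.14014295,  0.06631096,
       -0.04411867,  0.01600159]), 'tau': array([ 7.69909566e-04, -5.33520198e+01,  2.11685087e-02, -2.51967412e+01,
        1.14390207e-02,  4.25624094e-03, -9.93717428e-07]), 'tool_pos': array([163.73068767, 628.50565709, 230.41640415]), 'eef_rot': array([[-9.67706346e-01,  2.52079987e-01, -3.29086905e-04],
       [ 2.52080187e-01,  9.67705013e-01, -1.60844824e-03],
       [-8.69985646e-05, -1.63946186e-03, -9.99998652e-01]]), 'contact_force': array([-0.05305103,  0.33464012,  0.42327395]), 'moment': array([ 0.04689074, -0.06069526,  0.02216384]), 'grasp_force': 0.0, 'width': 85.01450920653548}
```

View pics/top0.png

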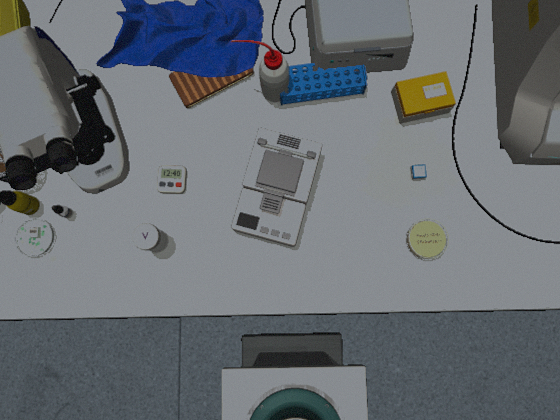

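View pics/scene0.png

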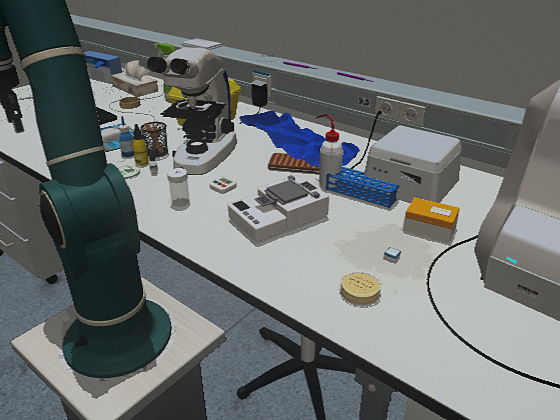

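The top view shows the photometer at about (278,187), its lid at about (281,171) and the tab at about (271,203). The jar is at (150,237), the timer at (172,180), the petri dish at (428,240) and the cover slips at (419,172). The microscope on the left, around (90,130), has to be avoided.

Run:
```python
from h import *
im=cv2.imread('pics/top0.png'); c=cal('top')
cv2.imwrite('pics/crop.png',cv2.resize(im[115:255,220:335],None,fx=4.2,fy=4.2,interpolation=cv2.INTER_CUBIC))
g=cv2.cvtColor(im,cv2.COLOR_BGR2GRAY); print(g[140:216:4,256:308:4])
for n,u,v,z in[('jar',150,237,99),('timer',172,180,18),('petri',428,240,32),('cs',419,172,18),('bottle',272,60,150),('scope',90,130,200),('scope2',100,110,300)]: print(n,ray(c,u,v,z).round())
```

```text
[[142  98  92 142 141 139 109  64 111  66  85  89 139]
 [141  73  76 108 138 136  92  52 104  57 103 143 136]
 [139 139 135 111  91 131 128 130 139 130  43 141 138]
 [138 137 107  99  98 106 106  99  95 122 117 121 144]
 [137 137  94 100 102 102 101 100  94 100 141  78 110]
 [139 137 101  98 104 101 100  97  97 100  99  98 143]
 [139 131 100  99 100 104  97 101 100 104  98  98 143]
 [141  79 100 105 101 101 102 102 100 101 101  99 141]
 [141 106 103 103 106 101 101  99 104 102  98  80 139]
 [139 104 105 104 106 106 105 104 107 100 102 126 139]
 [114 109 105 108 104 103 106 101 100 103 101 138 140]
 [104  95  49  91 109 104 103 104 102 106  91 141 141]
 [134 132 117 121 106  73  65 103 102 105  74 140 140]
 [142 118  64 115 102 105 102 114 100  48 140 137 139]
 [140 139 105 104 100  96  62  80 147 126 139 139 142]
 [139 138  62 103  77  66 107 121 132  58  67 104 145]
 [140 115  98  61 108  74 102 140 140 142 140 139 120]
 [140  79 109  98  57  88 100 139 139 139 139 139 127]
 [139 144 137 109  82 101 123 139 139 138 138 141  77]]
jar [433. 298.  99.]
timer [575. 273.  18.]
petri [ 421. -309.   32.]
cs [ 582. -303.   18.]
bottle [805.  32. 150.]
scope [638. 397. 200.]
scope2 [641. 340. 300.]
```

View pics/crop.png

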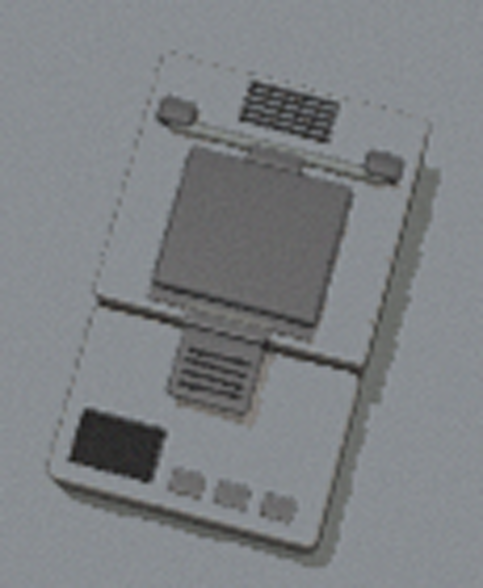

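The crop shows the lid corners at about (190,148), (352,188), (318,325) and (152,285). The tab pad is centred near (216,372), and the instrument is turned clockwise by about 14 degrees.

Run:
```python
from h import *
c=cal('top')
P=lambda x,y,z: ray(c,220+x/4.2,115+y/4.2,z)
L=[P(*p,81) for p in[(190,148),(352,188),(318,325),(152,285)]]
for p in L: print(p.round(1))
print('sizes',[np.linalg.norm(L[i]-L[i-1]).round(1) for i in range(4)])
f=(L[0]+L[1]-L[2]-L[3])[:2]; l=(L[0]+L[3]-L[1]-L[2])[:2]
a=np.degrees([np.arctan2(f[1],f[0]),np.arctan2(-l[0],l[1])]);print('yaw',a)
B=[P(*p,70) for p in[(165,55),(428,122),(362,370),(97,300)]]
for p in B: print('body',p.round(1))
b=(B[0]+B[1]-B[2]-B[3])[:2];print('yaw body',np.degrees(np.arctan2(b[1],b[0])))
t=P(216,372,75);print('tab',t.round(1))
y=np.radians(a.mean());X=np.array([np.cos(y),np.sin(y)])
fr=(L[2]+L[3])[:2]/2; print('front',fr,'O from lid',fr+25*X,'O from tab',t[:2]+54*X,'O from body',sum(B)[:2]/4-40*X)
```

```text
[623.6  51.8  81. ]
[599.9 -33.4  81. ]
[526.6 -13.8  81. ]
[549.7  72.6  81. ]
sizes [np.float64(76.8), np.float64(88.5), np.float64(75.9), np.float64(89.4)]
yaw [-15.36040199 -15.27037754]
body [679.1  65.1  70. ]
body [638.5 -75.5  70. ]
body [504.2 -36.5  70. ]
body [544.7 102.4  70. ]
yaw body -15.847884230322089
tab [503.8  40.   75. ]
front [538.13527583  29.42860878] O from lid [562.2474385   22.82530571] O from tab [555.91336887  25.69414878] O from body [553.05436548  24.46279664]
```

step_arm:
  deltas:
    - {"dp": [-10,-10,0],"rot": [0,0,0],"hand": 0}
    - {"dp": [-20,-20,0],"rot": [0,0,0],"hand": 0}
    - {"dp": [-20,-20,0],"rot": [0,0,0],"hand": 0}
    - {"dp": [-20,-20,0],"rot": [0,0,0],"hand": 0}
    - {"dp": [-20,-20,0],"rot": [0,0,0],"hand": 0}
    - {"dp": [-20,-20,0],"rot": [0,0,0],"hand": 0}
    - {"dp": [-20,-20,0],"rot": [0,0,0],"hand": 0}
    - {"dp": [-20,-20,0],"rot": [0,0,0],"hand": 0}
    - {"dp": [-20,-20,0],"rot": [0,0,0],"hand": 0}
    - {"dp": [-20,-20,0],"rot": [0,0,0],"hand": 0}
    - {"dp": [-20,-20,0],"rot": [0,0,0],"hand": 0}
    - {"dp": [-20,-20,0],"rot": [0,0,0],"hand": 0}

```text
time_s: 1.1
tool_pos: [328.8, 347.0, 231.1]
eef_rot: [[-0.968, 0.252, -0.0], [0.252, 0.968, -0.0], [0.0, -0.0, -1.0]]
contact_force: [0.7, 1.1, 0.7]
width: 0.0
grasp_force: 0.0
```

step_arm:
  deltas:
    - {"dp": [-20,-20,0],"rot": [0,0,0],"hand": 0}
    - {"dp": [-20,-20,0],"rot": [0,0,0],"hand": 0}
    - {"dp": [-20,-20,0],"rot": [0,0,0],"hand": 0}
    - {"dp": [-20,-20,0],"rot": [0,0,0],"hand": 0}
    - {"dp": [-20,-20,0],"rot": [0,0,0],"hand": 0}
    - {"dp": [-20,-20,0],"rot": [0,0,0],"hand": 0}
    - {"dp": [-20,-20,0],"rot": [0,0,0],"hand": 0}
    - {"dp": [-20,-20,0],"rot": [0,0,0],"hand": 0}
    - {"dp": [-20,-20,0],"rot": [0,0,0],"hand": 0}
    - {"dp": [-20,-20,0],"rot": [0,0,0],"hand": 0}
    - {"dp": [-20,-20,0],"rot": [0,0,0],"hand": 0}
    - {"dp": [0,0,0],"rot": [0,0,0],"hand": 0}

```text
time_s: 2.1
tool_pos: [488.0, 74.6, 231.4]
eef_rot: [[-0.966, 0.26, 0.002], [0.26, 0.966, -0.002], [-0.002, -0.002, -1.0]]
contact_force: [0.6, -0.2, 0.4]
width: -0.3
grasp_force: 0.0
```

Run:
```python
from h import *
c=cal('wrist'); s=manip.state(); print(s['tool_pos'],s['eef_rot'].round(3),s['contact_force'],s['width'],s['time_s'])
grab('wrist','w1.png'); np.savez('w1.npz',K=c[0],o=c[1],R=c[2]); print(c[1])
# expected pixel of tab_top and tcp
for p in [(504,39.4,75),(532,32,81),tuple(s['tool_pos'])]:
    q=c[2].T@(np.array(p)-c[1]); q=c[0]@(q*[1,-1,-1]); print(p,q[:2]/q[2])
```

```text
[488.04445305  74.57064112 231.4067633 ] [[-0.966  0.26   0.002]
 [ 0.26   0.966 -0.002]
 [-0.002 -0.002 -1.   ]] [ 0.57674193 -0.15763118  0.41169264] -0.30264335843135826 2.1
[414.23244826  95.31579126 373.33661558]
(504, 39.4, 75) [252.94624932 215.80933317]
(532, 32, 81) [253.31906022 244.53368231]
(np.float64(488.0444530538398), np.float64(74.57064112339876), np.float64(231.40676330198784)) [281.48849812 268.89950023]
```

View pics/w1.png

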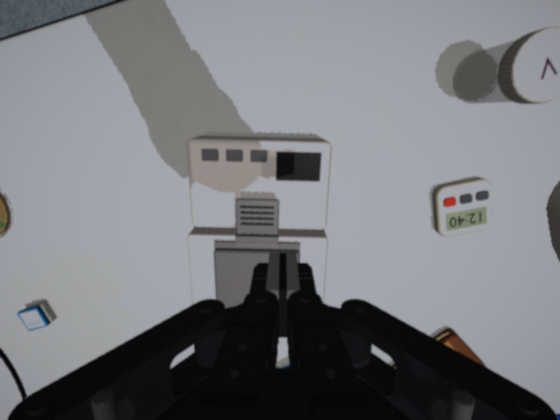

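The wrist view shows the tab pad spanning columns 237–278 and rows 197–235, centred at (257,216). That is about 4 mm in +y from my prediction. The photometer is aligned with the tool axes.

step_arm:
  deltas:
    - {"dp": [-9,-13,10],"rot": [0,0,0],"hand": 0}
    - {"dp": [-9,-13,20],"rot": [0,0,0],"hand": 0}
    - {"dp": [0,0,25],"rot": [0,0,0],"hand": 0}
    - {"dp": [0,0,25],"rot": [0,0,0],"hand": 0}
    - {"dp": [0,0,25],"rot": [0,0,0],"hand": 0}
    - {"dp": [0,0,20],"rot": [0,0,0],"hand": 0}
    - {"dp": [0,0,10],"rot": [0,0,0],"hand": 0}
    - {"dp": [0,0,0],"rot": [0,0,0],"hand": 0}
    - {"dp": [0,0,0],"rot": [0,0,0],"hand": 0}

```text
time_s: 2.9
tool_pos: [496.6, 50.9, 96.4]
eef_rot: [[-0.968, 0.251, -0.001], [0.251, 0.968, 0.0], [0.001, -0.0, -1.0]]
contact_force: [0.0, -1.0, 0.4]
width: 0.3
grasp_force: 0.0
```

Run:
```python
from h import *
c=cal('wrist'); s=manip.state(); print(s['tool_pos'],s['contact_force'],s['time_s'])
grab('wrist','w2.png')
for p in [(505,43.3,75),tuple(s['tool_pos'])]:
    q=c[2].T@(np.array(p)-c[1]); q=c[0]@(q*[1,-1,-1]); print(p,q[:2]/q[2])
```

```text
[496.61336203  50.92022014  96.36244773] [ 0.04566821 -0.99416042  0.43411841] 2.9
(505, 43.3, 75) [272.63621676 266.69408148]
(np.float64(496.61336203390334), np.float64(50.92022014244464), np.float64(96.3624477300486)) [281.49380635 268.89129714]
```

View pics/w2.png

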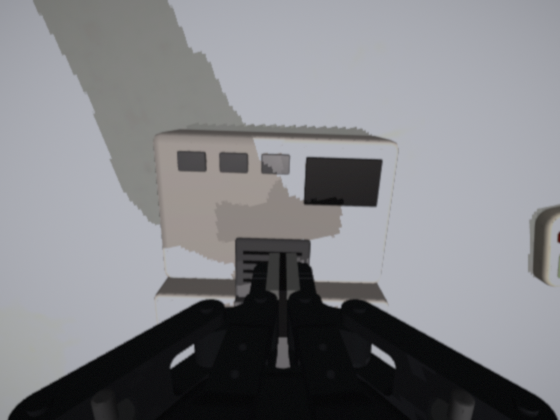

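The pad's front edge is at row 239 and its columns run 236–310 (centre 273), so the fingertips need to go about 7 mm rearward and 5 mm in -y. Then I press.

step_arm:
  deltas:
    - {"dp": [-7,-5,5],"rot": [0,0,0],"hand": 0}
    - {"dp": [0,0,5],"rot": [0,0,0],"hand": 0}
    - {"dp": [0,0,5],"rot": [0,0,0],"hand": 0}
    - {"dp": [0,0,4],"rot": [0,0,0],"hand": 0}
    - {"dp": [0,0,3],"rot": [0,0,0],"hand": 0}
    - {"dp": [0,0,2],"rot": [0,0,0],"hand": 0}
    - {"dp": [0,0,2],"rot": [0,0,0],"hand": 0}
    - {"dp": [0,0,0],"rot": [0,0,0],"hand": 0}
    - {"dp": [0,0,0],"rot": [0,0,0],"hand": 0}

```text
time_s: 3.7
tool_pos: [501.7, 44.0, 70.1]
eef_rot: [[-0.968, 0.252, -0.001], [0.252, 0.968, 0.0], [0.001, -0.0, -1.0]]
contact_force: [-3.9, 0.4, 4.2]
width: -0.1
grasp_force: 2.2
```

step_arm:
  deltas:
    - {"dp": [0,0,2],"rot": [0,0,0],"hand": 0}
    - {"dp": [0,0,2],"rot": [0,0,0],"hand": 0}
    - {"dp": [0,0,1],"rot": [0,0,0],"hand": 0}
    - {"dp": [0,0,0],"rot": [0,0,0],"hand": 0}
    - {"dp": [0,0,0],"rot": [0,0,0],"hand": 0}
    - {"dp": [0,0,0],"rot": [0,0,0],"hand": 0}
    - {"dp": [0,0,0],"rot": [0,0,0],"hand": 0}
    - {"dp": [0,0,0],"rot": [0,0,0],"hand": 0}

```text
time_s: 4.37
tool_pos: [501.1, 44.3, 65.3]
eef_rot: [[-0.968, 0.252, -0.002], [0.252, 0.968, 0.001], [0.002, 0.0, -1.0]]
contact_force: [-7.1, 2.5, 7.0]
width: 0.0
grasp_force: 4.6
```

Run:
```python
from h import *
im=grab('scene','s2.png'); cv2.imwrite('pics/s2c.png',cv2.resize(im[130:280,180:380,::-1],None,fx=3,fy=3))
s=manip.state(); print(s['tool_pos'],s['contact_force'],s['time_s'])
```

```text
[501.09574815  44.26943357  65.34238985] [-6.40072272  1.97432987  6.41894136] 4.4167
```

View pics/s2c.png

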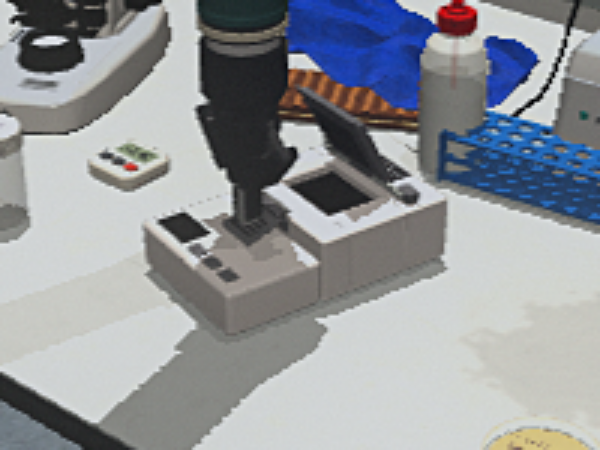

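The lid has popped up part way. Next I lift clear and come up in front of it.

step_arm:
  deltas:
    - {"dp": [0,0,-5],"rot": [0,0,0],"hand": 0}
    - {"dp": [0,0,-10],"rot": [0,0,0],"hand": 0}
    - {"dp": [0,0,-20],"rot": [0,0,0],"hand": 0}
    - {"dp": [0,0,-20],"rot": [0,0,0],"hand": 0}
    - {"dp": [0,0,-15],"rot": [0,0,0],"hand": 0}
    - {"dp": [-15,0,0],"rot": [0,0,0],"hand": 0}
    - {"dp": [-20,0,0],"rot": [0,0,0],"hand": 0}
    - {"dp": [-15,0,0],"rot": [0,0,0],"hand": 0}
    - {"dp": [-5,0,0],"rot": [0,0,0],"hand": 0}
    - {"dp": [0,0,0],"rot": [0,0,0],"hand": 0}
    - {"dp": [0,0,0],"rot": [0,0,0],"hand": 0}

```text
time_s: 5.33
tool_pos: [555.2, 29.8, 135.3]
eef_rot: [[-0.968, 0.253, -0.0], [0.253, 0.968, -0.0], [0.0, -0.0, -1.0]]
contact_force: [0.6, -0.2, 0.1]
width: -0.0
grasp_force: 0.0
```

step_arm:
  deltas:
    - {"dp": [-5,0,0],"rot": [0,0,0],"hand": 0}
    - {"dp": [-5,0,0],"rot": [0,0,0],"hand": 0}
    - {"dp": [-5,0,0],"rot": [0,0,0],"hand": 0}
    - {"dp": [-5,0,0],"rot": [0,0,0],"hand": 0}
    - {"dp": [-5,0,0],"rot": [0,0,0],"hand": 0}
    - {"dp": [-5,0,0],"rot": [0,0,0],"hand": 0}

```text
time_s: 5.83
tool_pos: [584.9, 22.3, 135.2]
eef_rot: [[-0.968, 0.252, -0.0], [0.252, 0.968, 0.0], [0.0, -0.0, -1.0]]
contact_force: [-1.1, 0.4, 0.4]
width: -0.1
grasp_force: 0.6
```

step_arm:
  deltas:
    - {"dp": [-4,0,0],"rot": [0,0,0],"hand": 0}
    - {"dp": [-4,0,0],"rot": [0,0,0],"hand": 0}
    - {"dp": [-4,0,0],"rot": [0,0,0],"hand": 0}
    - {"dp": [-4,0,0],"rot": [0,0,0],"hand": 0}
    - {"dp": [-4,0,0],"rot": [0,0,0],"hand": 0}
    - {"dp": [-4,0,0],"rot": [0,0,0],"hand": 0}
    - {"dp": [-4,0,0],"rot": [0,0,0],"hand": 0}
    - {"dp": [-3,0,0],"rot": [0,0,0],"hand": 0}
    - {"dp": [0,0,0],"rot": [0,0,0],"hand": 0}

```text
time_s: 6.58
tool_pos: [615.2, 14.3, 135.3]
eef_rot: [[-0.968, 0.252, 0.001], [0.252, 0.968, -0.0], [-0.001, -0.0, -1.0]]
contact_force: [0.2, -0.3, 0.2]
width: 0.2
grasp_force: 0.0
```

step_arm:
  deltas:
    - {"dp": [-3,0,0],"rot": [0,0,0],"hand": 0}
    - {"dp": [-3,0,0],"rot": [0,0,0],"hand": 0}
    - {"dp": [0,0,0],"rot": [0,0,0],"hand": 0}

```text
time_s: 6.83
tool_pos: [620.7, 12.8, 135.2]
eef_rot: [[-0.968, 0.252, 0.0], [0.252, 0.968, -0.0], [-0.0, -0.0, -1.0]]
contact_force: [0.1, -0.9, 0.3]
width: -0.2
grasp_force: 0.1
```

Run:
```python
from h import *
im=grab('scene','s3.png'); cv2.imwrite('pics/s3c.png',cv2.resize(im[130:280,180:380,::-1],None,fx=3,fy=3))
```

```text
(no output)
```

View pics/s3c.png

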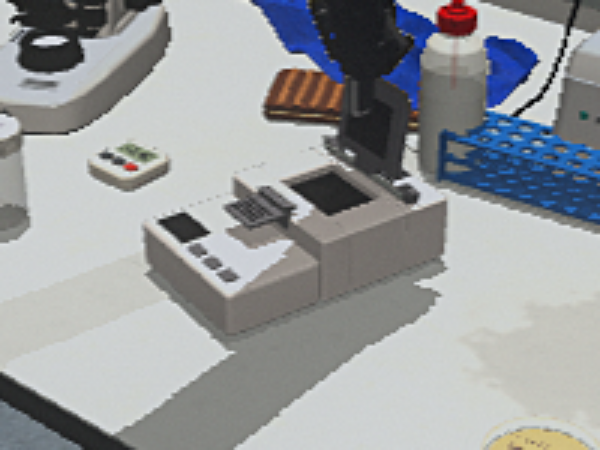

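The lid is near upright and moving with the fingers. I keep pushing gently until the stop.

step_arm:
  deltas:
    - {"dp": [-3,0,0],"rot": [0,0,0],"hand": 0}
    - {"dp": [-3,0,0],"rot": [0,0,0],"hand": 0}
    - {"dp": [-2,0,0],"rot": [0,0,0],"hand": 0}

```text
time_s: 7.13
tool_pos: [628.3, 11.1, 135.3]
eef_rot: [[-0.968, 0.252, -0.0], [0.252, 0.968, 0.0], [0.0, 0.0, -1.0]]
contact_force: [-1.5, 0.4, -1.0]
width: -0.2
grasp_force: 0.4
```

step_arm:
  deltas:
    - {"dp": [-2,0,0],"rot": [0,0,0],"hand": 0}
    - {"dp": [-2,0,0],"rot": [0,0,0],"hand": 0}
    - {"dp": [-1,0,0],"rot": [0,0,0],"hand": 0}

```text
time_s: 7.38
tool_pos: [629.7, 10.7, 134.9]
eef_rot: [[-0.968, 0.252, -0.008], [0.252, 0.968, 0.002], [0.008, -0.0, -1.0]]
contact_force: [-12.2, 2.0, 8.4]
width: -0.2
grasp_force: 7.4
```

The force rose to 12 N, so the lid is at its stop. I back off now.

step_arm:
  deltas:
    - {"dp": [5,0,0],"rot": [0,0,0],"hand": 0}
    - {"dp": [10,0,0],"rot": [0,0,0],"hand": 0}
    - {"dp": [20,0,0],"rot": [0,0,0],"hand": 0}
    - {"dp": [20,0,0],"rot": [0,0,0],"hand": 0}
    - {"dp": [20,0,-15],"rot": [0,0,0],"hand": 0}
    - {"dp": [20,0,-20],"rot": [0,0,0],"hand": 0}
    - {"dp": [20,0,-20],"rot": [0,0,0],"hand": 0}
    - {"dp": [20,0,-20],"rot": [0,0,0],"hand": 0}
    - {"dp": [10,0,-15],"rot": [0,0,0],"hand": 0}
    - {"dp": [0,0,0],"rot": [0,0,0],"hand": 0}
    - {"dp": [0,0,0],"rot": [0,0,0],"hand": 0}
    - {"dp": [0,0,0],"rot": [0,0,0],"hand": 0}

```text
time_s: 8.38
tool_pos: [492.8, 46.2, 225.1]
eef_rot: [[-0.968, 0.252, 0.001], [0.252, 0.968, 0.0], [-0.001, 0.0, -1.0]]
contact_force: [0.3, -0.1, -0.3]
width: 0.2
grasp_force: 0.0
```

Run:
```python
from h import *
im=grab('scene','s4.png'); cv2.imwrite('pics/s4c.png',cv2.resize(im[130:310,170:420,::-1],None,fx=3,fy=3))
s=manip.state(); print(s['tool_pos'],s['contact_force'],s['time_s'])
```

```text
[492.68697522  46.08043082 224.60789276] [-0.5137601  -0.22602528 -0.34146429] 8.4333
```

View pics/s4c.png

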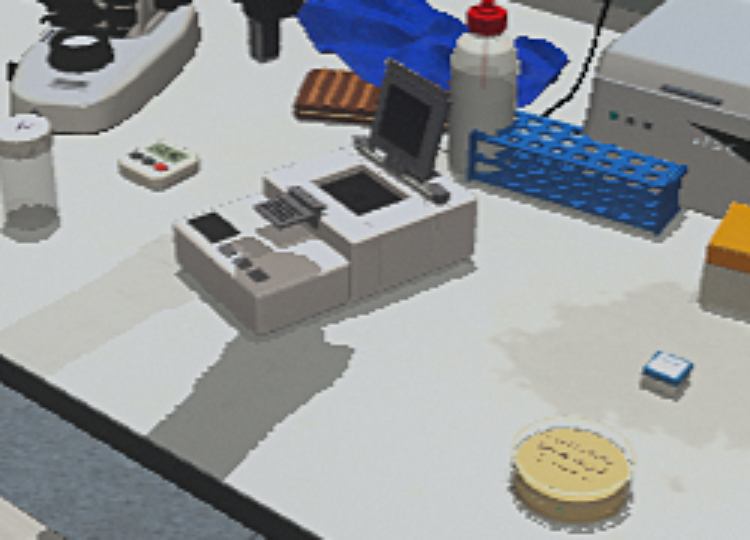

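The lid stands open leaning back at about (410,110), the tab is back up, the other things have not moved and the arm is clear.

```bash
python3 -c "
from station import manip
print(manip.close_job())"
```

```text
the job is handed in; nothing more can be done
None
```

The job is handed in after about 8.4 s: the tab released the lid, I pushed it back to its stop, and the last picture shows it standing open with the tab up, the bystanders in place and the arm clear (no verdict was returned).

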